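Rebuild the stepped spacer stack on an optics stand

ROBOT

A 6-joint arm with a two-finger parallel gripper is mounted at the origin on the work surface. World frame = base frame: x ahead of the robot, y to its left, z up, the work surface at z = 0. Lengths are in m, angles in rad, forces in N, time in s.
With the tool pointing down it reaches from about 0.425 to 1.125 m from the base axis. Payload 14.9 kg.
Tool frame: the origin (TCP) lies on the centre line of the jaws, within the pads' length; the fingertips stand robot.tcp_to_tips ahead of it and the grasp point (between the pads) lies 3 mm ahead of it (robot.tcp_to_tips is the distance from the TCP to the fingertips, in m); z points along the fingers, y is the line along which they close (so a half turn about z gives the same grasp; the last joint's range is limited). The gripper opens to 91 mm and grips with 3 to 60 N. Pads are 32 mm wide; open, the fingers measure 118 mm over their backs; the gripper's body (76 mm by 178 mm) begins 60 mm behind the grasp point.
Start: joints at [1.209, 0.379, 1.734, -0, 1.028, -0.033], TCP at [0.226, 0.663, 0.236] pointing down, gripper open.
Joint ranges: [-2.77, 2.77], [-0.74, 2.19], [0, 2.66], [-1.06, 4.2], [0.31, 2.87], [-3.08, 3.08]. Speed limits (rad/s): [1.89, 1.89, 2.39, 3.14, 3.14, 3.14].

INTERFACE

Orientations are given as [roll, pitch, yaw] about the fixed x, y, z axes, in that order (R = Rz(yaw) Ry(pitch) Rx(roll)).
In Python, from cell import robot gives the robot as it stands.
- The arm moves only by the tool send_rows, never from a script. Its arguments are lists of equal length, an entry for each row: "slide": the shift along the tool's x, y, z in cm, a list of three; "yaw": the turn about the tool's z in degrees; "grip": the closure in counts, from 0 (fully open) to 255 (shut). In form: {"slide": [[x, y, z], ...], "yaw": [yaw, ...], "grip": [grip, ...]}. A call has 1 to 8 rows; each row is the pose to reach, as a shift and turn from the pose commanded when the call began, along the tool's axes at that moment; what a row does not reach only later rows make up. A row lasts 1/12 s, in which the tool goes at most 41.7 mm and 7.16 degrees, less where a joint would pass 70% of its speed; a pose out of reach is approached as far as the arm can. A call with a gripper value outside its range is refused whole. The fingers move at their own pace and stop on an object; "newtons" is the grip in N (left out, the last holds). Time passes only in rows, so rows that repeat a pose let the fingers close. It gives the time, the measured TCP pose, the force, the opening and the grip force at its end, in the units of the state.
- robot.sense(): the state, without advancing time (a new reading comes with each control period).
- robot.snapshot(name): name is "side" or "top" or "wrist"; returns a dict with "frame" (480x640x3 uint8, red, green, blue), "fov_y" (degrees; the focal length in pixels is half the picture's height over the tangent of half this angle, whatever the lens; pixels are square), "cx", "cy" (the principal point, pixels), "distortion" ([k1, k2, p1, p2, k3] as OpenCV has them; the pictures are not rectified), "pose" (4x4, takes a point from camera to world coordinates). Camera axes: x right, y down, z forward; pixel columns grow to the right and rows downward; lengths in m; the calibration is good to about 2 mm. A picture is of the moment at which its call begins. There is no depth.
- robot.finish_job(): hands the job in; it is judged then, once.
Trained networks look in a picture, given as the dict that the camera call returned (one of the last four; its "shot" number tells which), for a name from the list of things; names that differ only in an ending like _2 or _b are one class to them, and where a whole thing is asked for, a point or a joint stands for the part that bears it (a point fixed in the world has none). Each returns a list of dicts, best first, with "conf" (0 to 1); they miss things now and then, are a little off and sometimes report something else, mostly with a low value. They report only what shows in the picture. A call takes as long as a camera call. They do not tell look-alikes from the thing itself.
- robot.silhouettes(picture, query): "region" (480x640 bool, what is visible of it).
- robot.place_of(picture, query): "point" ([x, y, z] in m, in world coordinates, good to about 4 mm: a listed point, or the origin of a listed thing).
The state is a dict: "clock": time; "joint_positions": joint angles; "joint_velocities": joint speeds; "effort": joint torques, N m; "tool_pos": TCP position; "tcp_rot": TCP orientation; "force": force on the tool from outside, world axes, zero at the start; "ft_torque": the same for the moment, N m; "width": finger opening in m; "gripper_force": force on a finger pad.
Only numpy, scipy, OpenCV 4.12 (cv2) and the standard library are available. Lean on these libraries where they do the work, as an engineer would, in place of code of your own. Each camera call takes 0.05 s, during which the arm holds its last target. There are 200 camera calls.

TASK

Rebuild the spacer stack on the spindle of the microscope stand: the ring that is on it now is out of order, so take it off and set it down on the bench first, then thread all four ring spacers onto the spindle, widest at the bottom and each next one narrower, every ring lying flat down on the one below. Lower each ring down the spindle rather than letting it fall, and leave the objectives, the oil bottle and the petri dish standing where they are.

Things in the scene. Friction and masses are not known exactly. Their poses are not given: they have to be found in the camera images.
- spacer_widest: the widest of four plain aluminium ring spacers: outer diameter 62 mm, thickness (height when flat) 14 mm, round through-bore 20 mm, about 100 g; starts lying flat somewhere on the bench. Origin at the centre of the ring, half way up (7 mm above its underside); z is the ring's axis; yaw has no meaning.
- spacer_second: the second-widest of four plain aluminium ring spacers: outer diameter 52 mm, thickness (height when flat) 14 mm, round through-bore 20 mm, about 68 g; starts lying flat somewhere on the bench. Origin at the centre of the ring, half way up (7 mm above its underside); z is the ring's axis; yaw has no meaning.
- spacer_third: the third-widest of four plain aluminium ring spacers: outer diameter 42 mm, thickness (height when flat) 14 mm, round through-bore 20 mm, about 42 g; starts alone on the spindle, down on its seat, out of order. Origin at the centre of the ring, half way up (7 mm above its underside); z is the ring's axis; yaw has no meaning.
- spacer_narrowest: the narrowest of four plain aluminium ring spacers: outer diameter 32 mm, thickness (height when flat) 14 mm, round through-bore 20 mm, about 20 g; starts lying flat somewhere on the bench. Origin at the centre of the ring, half way up (7 mm above its underside); z is the ring's axis; yaw has no meaning.
- stand: fixed steel stand, turned up to 35 degrees either way: plate 130 (its x) by 100 (its y) by 10 mm thick, in its middle a 40 mm wide boss with its top 18 mm above the bench, carrying the vertical spindle. Two pillars 14 mm wide, tops 50 mm above the bench, stand 54 mm either side of the spindle along the stand's x, so fingers fit on its y sides. Origin: centre of the plate's underside; z up.
- spindle_seat (a point): point on the spindle's axis at the top of the boss, 18 mm above the bench, where the lowest spacer's underside rests; axes as the stand's
- spindle_tip (a point): top end of the vertical spindle, on its axis, 80 mm above the bench; the spindle is 16 mm in diameter, its top 7 mm tapering to a 6 mm wide tip
- objective_long: bystander: a microscope objective standing on the bench, silver with a dark band, 33 mm in diameter, 58 mm high, loose; origin at the centre of its underside
- objective_short: bystander: a brass microscope objective standing on the bench, 36 mm in diameter, 42 mm high, loose; origin at the centre of its underside
- oil_bottle: bystander: a small amber immersion-oil bottle with a black cap, 38 mm in diameter, 66 mm high, loose; origin at the centre of its underside
- petri_dish: bystander: a closed petri dish lying beyond the stand, 61 mm in diameter, 15 mm high, loose; origin at the centre of its underside
Things that resemble listed ones, but are neither listed nor needed, are in the scene too. Leave any green look-alike of the spacer_widest alone. What is shaped like the spacer_narrowest but purple is not meant.

How it is judged:
By the outcome, as a careful person would: the job done as asked, in the order asked, and still so for the second after the job is handed in, with the robot touching nothing.
It also fails if it takes over 72 s, if anything falls off the work surface, if the arm or the gripper's body presses on something with over 40 N, if the wrist force passes 120 N, or if a joint passes its speed limit or range.

## Working session

There is one attempt and no reset: what is moved stays moved. The work goes in short steps, Python scripts to look and compute and a tool call to move; the robot and the scene stay as the last step left them, time stands still between calls to the robot, and variables do not carry over. Pictures are saved under pics/ and viewed, at most 10 in all, crops included, and the job is handed in when it is done.

Besides the shell and the picture viewer there is one more tool, called after ">>>" as name(argument=value, ...), one argument or row to a line, values as JSON. send_rows: Moves the arm, as the interface text tells. Its arguments: {"type":"object","properties":{"slide":{"type":"array"},"yaw":{"type":"array"},"grip":{"type":"array"},"newtons":{"type":"number"}},"required":["slide","yaw","grip"]}

```bash
ls; mkdir -p pics
cat > h.py <<'E'
import numpy as np, cv2
from cell import robot
def K(p):
    f=240/np.tan(np.radians(p['fov_y'])/2)
    return np.array([[f,0,p['cx']],[0,f,p['cy']],[0,0,1.]])
def ray(p,uv,z):
    q=cv2.undistortPoints(np.array(uv,float).reshape(-1,1,2),K(p),np.array(p['distortion'])).reshape(-1,2)
    T=np.array(p['pose']); d=np.c_[q,np.ones(len(q))]@T[:3,:3].T
    return T[:3,3]+d*((z-T[2,3])/d[:,2])[:,None]
def proj(p,X):
    T=np.linalg.inv(np.array(p['pose']))
    return cv2.projectPoints(np.array(X,float).reshape(-1,1,3),cv2.Rodrigues(T[:3,:3])[0],T[:3,3],K(p),np.array(p['distortion']))[0].reshape(-1,2)
def save(p,n): cv2.imwrite(f'pics/{n}.png',p['frame'][:,:,::-1])
E
python3 - <<'E'
from h import *
s=robot.sense(); print(s, robot.tcp_to_tips)
for c in ['top','side']:
    p=robot.snapshot(c); save(p,c+'0')
    print(c,np.round(np.array(p['pose']),3).tolist())
    for q in ['spacer_widest','spacer_second','spacer_third','spacer_narrowest','stand','spindle_seat','spindle_tip','objective_long','objective_short','oil_bottle','petri_dish']:
        r=robot.place_of(p,q)
        print(q,[(round(d['conf'],2),np.round(d['point'],3).tolist(),proj(p,d['point']).round().astype(int).tolist()) for d in r[:4]])
E
```

```text
pics
{'clock': 0.0, 'joint_positions': array([ 1.20866023e+00,  3.79385962e-01,  1.73483220e+00, -8.72968072e-06,
        1.02849416e+00, -3.32808353e-02]), 'joint_velocities': array([ 0.00017214,  0.00015178, -0.00078701,  0.00080934,  0.00314831,
       -0.00012939]), 'effort': array([ 1.62034543e-03, -7.63745356e+01, -4.34363794e+01,  6.50903326e-02,
        4.25168022e-02, -1.10467345e-04]), 'tool_pos': array([0.22592413, 0.6621154 , 0.23527858]), 'tcp_rot': array([-3.14047335e+00, -2.97887223e-05,  2.81274189e+00]), 'force': array([ 0.31106404, -1.07605064,  0.91886907]), 'ft_torque': array([0.02705166, 0.00321907, 0.00345933]), 'gripper_force': 0.0, 'width': 0.09106719788507531} 0.022
top [[-0.028, -0.991, 0.131, 0.438], [-1.0, 0.028, -0.006, -0.009], [0.003, -0.131, -0.991, 1.05], [0.0, 0.0, 0.0, 1.0]]
spacer_widest []
spacer_second [(0.62, [0.565, -0.242, 0.004], [[430, 248]])]
spacer_third [(0.73, [0.55, -0.017, 0.022], [[320, 258]])]
spacer_narrowest [(0.68, [0.447, 0.184, 0.006], [[222, 312]]), (0.66, [0.377, 0.197, 0.009], [[215, 347]])]
stand [(0.91, [0.546, -0.017, 0.00
[... 724 characters left out ...]
], [[442, 237]]), (0.63, [0.343, -0.161, 0.004], [[484, 282]]), (0.19, [0.513, 0.309, 0.002], [[195, 397]])]
spacer_second []
spacer_third [(0.69, [0.547, -0.017, 0.022], [[341, 251]])]
spacer_narrowest [(0.55, [0.378, 0.195, 0.002], [[317, 413]])]
stand [(0.81, [0.546, -0.019, 0.001], [[341, 258]])]
spindle_seat [(0.88, [0.548, -0.016, 0.016], [[339, 253]])]
spindle_tip [(0.86, [0.551, -0.018, 0.078], [[341, 229]]), (0.44, [0.512, 0.309, 0.0], [[196, 398]])]
objective_long [(0.68, [0.517, -0.314, 0.0], [[454, 186]])]
objective_short [(0.97, [0.517, 0.308, 0.001], [[194, 395]])]
oil_bottle [(0.81, [0.583, 0.233, 0.003], [[210, 332]])]
petri_dish [(0.71, [0.763, -0.12, -0.001], [[302, 169]])]
```

View pics/top0.png

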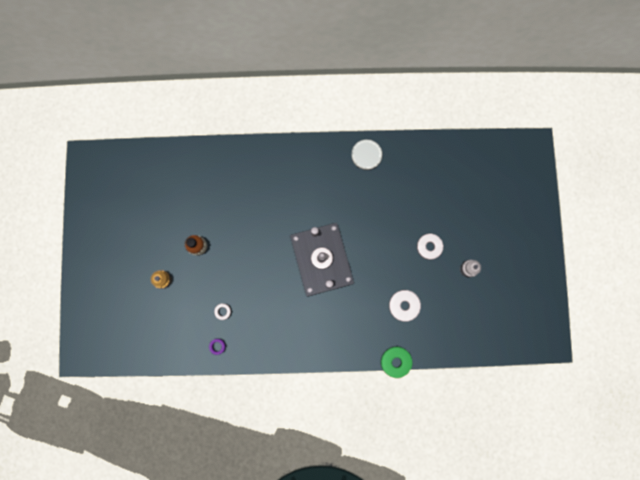

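View pics/side0.png

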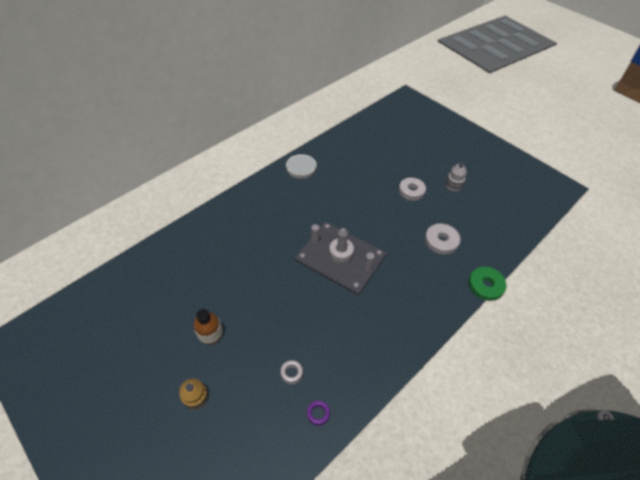

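The top view shows the stand at (322,257), with pillars at (315,231) and (329,284). The widest ring is at (404,306), the second at (430,246), the narrowest at (222,312) and the third on the spindle. The purple look-alike (218,347) and the green one (397,362) stay put. The side view agrees with this layout.

```bash
cat >> h.py <<'E'
def rings(p,guesses,ztop,R):
    """sub-pixel centre: centroid of bright ring-outline projected to ztop, by fitting disc model"""
    g=p['frame'].astype(float).min(2); out=[]
    for X in guesses:
        c=proj(p,[*X,ztop])[0]; s=ray(p,[c,c+[1,0]],ztop); px=np.linalg.norm(s[1]-s[0])
        r=int(R/px*1.35)+3; x0,y0=np.round(c).astype(int)-r
        w=cv2.resize(g[y0:y0+2*r+1,x0:x0+2*r+1].astype(np.float32),None,fx=8,fy=8,interpolation=cv2.INTER_CUBIC)
        m=(w>(np.percentile(w,5)+np.percentile(w,90))/2).astype(np.uint8)
        cs=max(cv2.findContours(m,cv2.RETR_EXTERNAL,cv2.CHAIN_APPROX_NONE)[0],key=cv2.contourArea).reshape(-1,2)
        uv=(cs+.5)/8-.5+[x0,y0]
        P=ray(p,uv,ztop)[:,:2]; (cx,cy),rr=cv2.minEnclosingCircle(P.astype(np.float32))
        A=np.c_[2*P,np.ones(len(P))]; q=np.linalg.lstsq(A,(P**2).sum(1),rcond=None)[0]
        out.append((q[:2].round(4).tolist(), round(float(np.sqrt(q[2]+q[:2]@q[:2])),4)))
    return out
def go(target,yaw):
    """slide (cm) and turn (deg) from measured pose to target xyz, world yaw deg"""
    s=robot.sense(); R=cv2.Rodrigues(np.zeros(3))[0]; r,pi,y=s['tcp_rot']
    from scipy.spatial.transform import Rotation as Ro
    R=Ro.from_euler('xyz',s['tcp_rot']).as_matrix()
    return (R.T@(np.array(target)-s['tool_pos'])*100).round(2).tolist(), round((np.degrees(y)-yaw+180)%360-180,1)
E
python3 - <<'E'
from h import *
p=robot.snapshot('top'); q=robot.snapshot('side')
for c in (p,q):
    for n,X,z,R in [('w',(.451,-.183),.014,.031),('2',(.565,-.242),.014,.026),('n',(.447,.184),.014,.016),('3',(.547,-.017),.032,.021)]:
        print(n,rings(c,[X],z,R))
P=ray(p,[[315,231],[329,284]],.05); print(P, np.degrees(np.arctan2(*(P[0]-P[1])[1::-1])))
print(go([.547,-.017,.2],194.8))
E
```

```text
w [([0.4497, -0.1831], 0.0311)]
2 [([0.5678, -0.2405], 0.0261)]
n [([0.4479, 0.1828], 0.0163)]
3 [([0.5482, -0.0191], 0.0208)]
w [([0.4483, -0.1803], 0.0318)]
2 [([0.5662, -0.2374], 0.0271)]
n [([0.4463, 0.1844], 0.0164)]
3 [([0.5455, -0.0157], 0.0192)]
[[ 0.59916201 -0.00815626  0.05      ]
 [ 0.49465258 -0.03240573  0.05      ]] 13.063258780965702
([-52.32, -53.95, 3.59], np.float64(-33.6))
```

>>> send_rows(
  slide=[
    [-52.3, -54, 3.6],
    [-52.3, -54, 3.6],
    [-52.3, -54, 3.6],
    [-52.3, -54, 3.6],
    [-52.3, -54, 3.6],
    [-52.3, -54, 3.6],
    [-52.3, -54, 3.6],
    [-52.3, -54, 3.6],
  ],
  yaw=[-33, -33, -33, -33, -33, -33, -33, -33],
  grip=[0, 0, 0, 0, 0, 0, 0, 0],
  newtons=15,
)

```text
clock: 1.97
tool_pos: [0.3684, 0.3596, 0.2201]
tcp_rot: [3.141, 0.0, -2.894]
force: [1.3, 0.6, 0.1]
width: 0.091
gripper_force: 0.0
```

```bash
python3 -c "
from h import *
print(go([.547,-.018,.2],194))"
```

```text
([-8.06, -40.98, 2.01], np.float64(0.2))
```

>>> send_rows(
  slide=[
    [-8.1, -41, 2],
    [-8.1, -41, 2],
    [-8.1, -41, 2],
    [-8.1, -41, 2],
    [-8.1, -41, 2],
    [-8.1, -41, 2],
    [-8.1, -41, 2],
    [-8.1, -41, 2],
  ],
  yaw=[0, 0, 0, 0, 0, 0, 0, 0],
  grip=[0, 0, 0, 0, 0, 0, 0, 0],
)

```text
clock: 2.63
tool_pos: [0.5111, 0.0583, 0.2043]
tcp_rot: [-3.141, 0.001, -2.895]
force: [1.6, 0.9, -0.4]
width: 0.0912
gripper_force: 0.0
```

```bash
python3 -c "
from h import *
print(go([.547,-.018,.15],194))"
```

```text
([-1.61, -8.28, 5.43], np.float64(0.2))
```

>>> send_rows(
  slide=[
    [-1.6, -8.3, 5],
    [-1.6, -8.3, 5],
    [-1.6, -8.3, 5],
    [-1.6, -8.3, 5],
  ],
  yaw=[0, 0, 0, 0],
  grip=[0, 0, 0, 0],
)

```text
clock: 2.97
tool_pos: [0.5464, -0.0184, 0.1523]
tcp_rot: [3.141, -0.002, -2.897]
force: [-0.6, 0.6, 0.2]
width: 0.0912
gripper_force: 0.0
```

Run:
```python
from h import *
p=robot.snapshot('wrist'); save(p,'w1'); print(robot.sense()['tool_pos'],robot.sense()['tcp_rot'],np.array(p['pose']).round(3).tolist())
for n in ['spindle_tip','spindle_seat','spacer_third']:
    print(n,[(round(d['conf'],2),np.round(d['point'],4).tolist()) for d in robot.place_of(p,n)[:2]])
```

```text
[ 0.54610016 -0.01693105  0.15329749] [ 3.14098790e+00 -1.62781278e-03 -2.89657403e+00] [[-0.242, 0.941, 0.235, 0.479], [0.97, 0.234, 0.06, -0.035], [0.002, 0.243, -0.97, 0.302], [0.0, 0.0, 0.0, 1.0]]
spindle_tip [(0.75, [0.5498, -0.016, 0.0824])]
spindle_seat [(0.62, [0.5462, -0.0174, 0.0181])]
spacer_third [(0.72, [0.5466, -0.0189, 0.0227])]
```

View pics/w1.png

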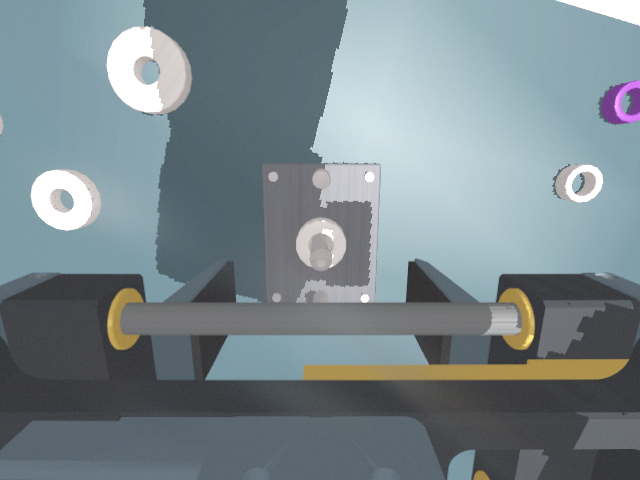

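The wrist view shows the ring at (321,243) and the far pillar at (321,178). The plate bolts are at (273,177), (369,177), (277,297) and (365,297), so the stand lines up with the fingers.

Run:
```python
from h import *
p=robot.snapshot('wrist')
B=ray(p,[[273,177],[369,177],[365,297],[277,297]],.011); print(B.round(4).tolist(),B.mean(0))
for d in (B[3]-B[0],B[2]-B[1]): print(np.degrees(np.arctan2(d[1],d[0])))
P=ray(p,[[321,178]],.05); print(P)
print(rings(p,[(.5465,-.0175)],.032,.021))
for z in (.08,.018): print(proj(p,[.5465,-.0175,z]))
im=p['frame'][150:320,240:400]; cv2.imwrite('pics/w2.png',cv2.resize(im,None,fx=3.5,fy=3.5,interpolation=cv2.INTER_CUBIC)[:,:,::-1])
# predicted ring bench positions from wrist
for n,X,R in [('w',(.449,-.182),.031),('2',(.567,-.239),.026),('n',(.447,.1835),.016)]:
    print(n,proj(p,[*X,.014]).round())
    try: print(rings(p,[X],.014,R))
    except Exception as e: print(e)
```

```text
[[0.505, -0.0666, 0.011], [0.485, 0.0119, 0.011], [0.5905, 0.0388, 0.011], [0.6105, -0.0399, 0.011]] [ 0.54775123 -0.01398016  0.011     ]
14.208744122660713
14.281396115859362
[[ 0.49357794 -0.02783003  0.05      ]]
[([0.5455, -0.018], 0.021)]
[[316.70891161 260.44064341]]
[[317.42244707 239.23091069]]
w [[143.  70.]]
[([0.4483, -0.181], 0.0311)]
2 [[ 59. 199.]]
[([0.5649, -0.2357], 0.0274)]
n [[577. 184.]]
[([0.446, 0.184], 0.0157)]
```

View pics/w2.png

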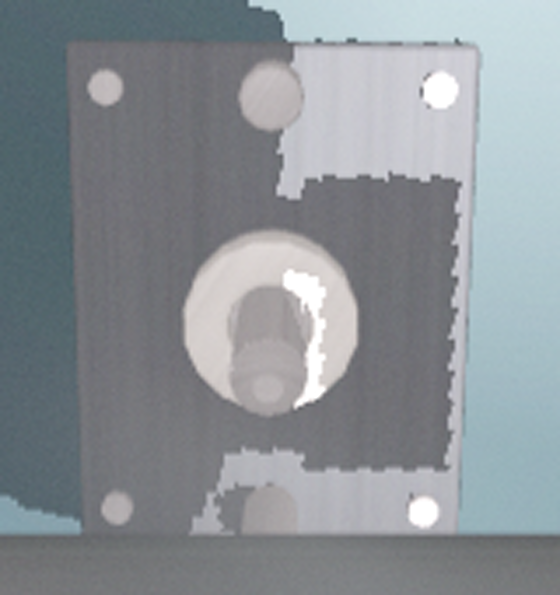

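The tip is at (316,261) against a predicted (317,260), which confirms the spindle at (0.5465, -0.0175). Next I lower and grip the third ring.

>>> send_rows(
  slide=[
    [0, 0, 4],
    [0, 0, 8],
    [0, 0, 11],
    [0, 0, 11],
    [0, 0, 11],
    [0, 0, 11],
    [0, 0, 11],
    [0, 0, 11],
  ],
  yaw=[0, 0, 0, 0, 0, 0, 0, 0],
  grip=[0, 0, 60, 120, 255, 255, 255, 255],
  newtons=12,
)

```text
clock: 3.88
tool_pos: [0.5476, -0.016, 0.0461]
tcp_rot: [-3.141, 0.003, -2.894]
force: [-0.3, -0.8, -0.8]
width: 0.0541
gripper_force: 0.0
```

>>> send_rows(
  slide=[
    [0, 0, 0],
    [0, 0, 0],
    [0, 0, 0],
    [0, 0, 0],
  ],
  yaw=[0, 0, 0, 0],
  grip=[255, 255, 255, 255],
)

```text
clock: 4.22
tool_pos: [0.5469, -0.0162, 0.045]
tcp_rot: [-3.141, 0.001, -2.895]
force: [-2.6, 1.4, 12.2]
width: 0.0405
gripper_force: 12.0
```

>>> send_rows(
  slide=[
    [0, 0, -0.5],
    [0, 0, -1],
    [0, 0, -1.5],
    [0, 0, -2],
  ],
  yaw=[0, 0, 0, 0],
  grip=[255, 255, 255, 255],
)

```text
clock: 4.55
tool_pos: [0.5464, -0.0162, 0.0647]
tcp_rot: [-3.142, 0.0, -2.895]
force: [1.1, -0.0, -0.6]
width: 0.041
gripper_force: 12.0
```

Run:
```python
from h import *
p=robot.snapshot('side'); q=robot.snapshot('wrist'); s=robot.sense(); print(s['tool_pos'],s['force'],s['width'])
a=cv2.resize(p['frame'][170:300,260:420],(640,520),interpolation=cv2.INTER_CUBIC)
cv2.imwrite('pics/s3.png',a[:,:,::-1])
```

```text
[ 0.54685937 -0.0161774   0.06503044] [ 0.3714778  -0.17615347 -0.37030216] 0.040658434405194864
```

View pics/s3.png

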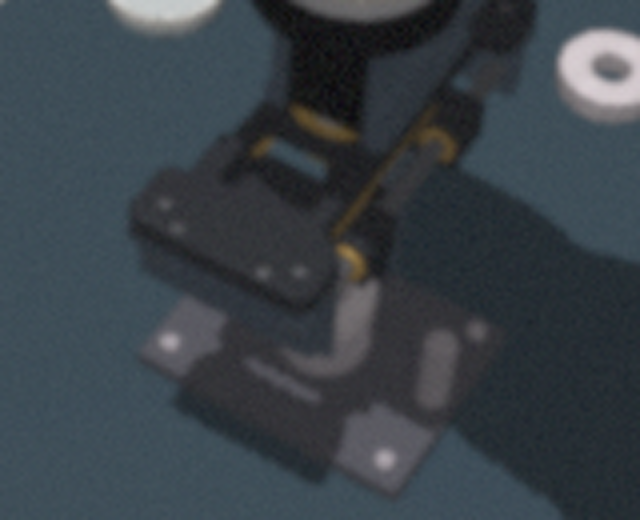

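>>> send_rows(
  slide=[
    [0, 0, -3],
    [0, 0, -6],
    [-1, 1, -6],
    [-4, 3, -6],
    [-7, 5, -6],
    [-10, 7, -6],
    [-11.6, 8.1, -6],
    [-11.6, 8.1, -6],
  ],
  yaw=[0, 0, 0, 0, 0, 0, 0, 0],
  grip=[255, 255, 255, 255, 255, 255, 255, 255],
)

```text
clock: 5.32
tool_pos: [0.6413, 0.0937, 0.1239]
tcp_rot: [3.142, 0.002, -2.892]
force: [-0.8, -0.1, 0.0]
width: 0.0405
gripper_force: 12.0
```

Run:
```python
from h import *
p=robot.snapshot('wrist'); save(p,'w4'); s=robot.sense(); print(s['tool_pos'],s['force'],s['width'])
```

```text
[0.63974932 0.09236144 0.12347839] [-0.03197379 -0.64081324 -0.44775962] 0.04077488908783381
```

View pics/w4.png

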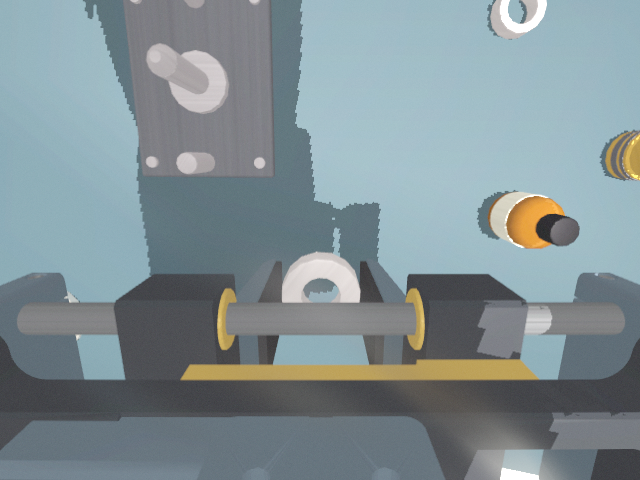

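Ring held at (321,292) between the pads, and the boss is empty. I'll lower it to the bench and release.

>>> send_rows(
  slide=[
    [0, 0, 4],
    [0, 0, 7.5],
    [0, 0, 9],
    [0, 0, 9.7],
    [0, 0, 9.7],
    [0, 0, 9.7],
    [0, 0, 9.7],
    [0, 0, 9.7],
  ],
  yaw=[0, 0, 0, 0, 0, 0, 0, 0],
  grip=[255, 255, 255, 255, 255, 80, 40, 0],
)

```text
clock: 6.03
tool_pos: [0.6395, 0.0907, 0.028]
tcp_rot: [-3.141, 0.001, -2.895]
force: [0.6, 0.1, -0.1]
width: 0.0582
gripper_force: 0.0
```

>>> send_rows(
  slide=[
    [0, 0, 0],
    [0, 0, -3],
    [0, 0, -7],
    [0, 0, -11],
    [0, 0, -11],
    [0, 0, -11],
  ],
  yaw=[0, 0, 0, 0, 0, 0],
  grip=[0, 0, 0, 0, 0, 0],
)

```text
clock: 6.53
tool_pos: [0.6405, 0.0909, 0.1402]
tcp_rot: [-3.141, 0.005, -2.894]
force: [0.2, -0.2, -0.1]
width: 0.091
gripper_force: 0.0
```

Run:
```python
from h import *
p=robot.snapshot('wrist'); s=robot.sense(); print(s['tool_pos'],s['force'],s['width'])
print(rings(p,[(.64,.092)],.014,.021))
print(go([.449,-.1815,.12],194.2))
for X,R in [((.449,-.1815),.031)]:
    print(rings(robot.snapshot('top'),[(.64,.092)],.014,.021))
```

```text
[0.63937695 0.09082296 0.13818843] [ 0.37085697  0.87095361 -0.49648786] 0.09107552266923863
[([0.6373, 0.0904], 0.0211)]
([25.12, -21.75, 1.78], np.float64(-0.0))
[([0.6379, 0.1023], 0.0328)]
```

>>> send_rows(
  slide=[
    [25.1, -21.8, 0],
    [25.1, -21.8, 0],
    [25.1, -21.8, 0],
    [25.1, -21.8, 0],
    [25.1, -21.8, 0],
    [25.1, -21.8, 0],
    [25.1, -21.8, 0],
    [25.1, -21.8, 0],
  ],
  yaw=[0, 0, 0, 0, 0, 0, 0, 0],
  grip=[0, 0, 0, 0, 0, 0, 0, 0],
)

```text
clock: 7.3
tool_pos: [0.4467, -0.1829, 0.1359]
tcp_rot: [3.14, -0.002, -2.894]
force: [0.7, -0.7, 0.1]
width: 0.0913
gripper_force: 0.0
```

Run:
```python
from h import *
p=robot.snapshot('wrist'); robot.snapshot('wrist'); s=robot.sense(); print(s['tool_pos'],s['force'],s['width'])
r=rings(p,[(.449,-.1815)],.014,.031); print(r)
print(go([*r[0][0],.026],194.2))
```

```text
[ 0.44539695 -0.18477697  0.13577517] [-0.3912272  -0.28215951 -0.1502028 ] 0.09111600791353124
[([0.4473, -0.1818], 0.0309)]
([-0.28, 0.23, 10.98], np.float64(-0.3))
```

>>> send_rows(
  slide=[
    [-0.25, 0.2, 4],
    [-0.25, 0.2, 8],
    [-0.25, 0.2, 10],
    [-0.25, 0.2, 10.9],
    [-0.25, 0.2, 10.9],
    [-0.25, 0.2, 10.9],
    [-0.25, 0.2, 10.9],
    [-0.25, 0.2, 10.9],
  ],
  yaw=[0, 0, 0, 0, 0, 0, 0, 0],
  grip=[0, 0, 0, 30, 255, 255, 255, 255],
  newtons=15,
)

```text
clock: 8.07
tool_pos: [0.4518, -0.1797, 0.0294]
tcp_rot: [-3.14, 0.002, -2.894]
force: [-0.2, -0.2, -0.1]
width: 0.0612
gripper_force: 15.3
```

>>> send_rows(
  slide=[
    [0, 0, 0],
    [0, 0, -1],
    [0, 0, -5],
    [0, 0, -9],
    [0, 0, -11],
    [0, 0, -11],
  ],
  yaw=[0, 0, 0, 0, 0, 0],
  grip=[255, 255, 255, 255, 255, 255],
)

```text
clock: 8.57
tool_pos: [0.4531, -0.1804, 0.1433]
tcp_rot: [-3.137, 0.006, -2.894]
force: [1.6, -1.0, -0.6]
width: 0.0609
gripper_force: 15.0
```

```bash
cat >> h.py <<'E'
def pos(n=4):
    """averaged pose reading (each camera call steps time)"""
    P=[]; p=None
    for i in range(n): p=robot.snapshot('wrist'); P.append(robot.sense()['tool_pos'])
    return np.mean(P,0),p
def goto(c,target,yaw=194.0):
    a=np.radians(yaw); d=np.array(target)-c
    return (100*np.array([d[0]*np.cos(a)+d[1]*np.sin(a), d[0]*np.sin(a)-d[1]*np.cos(a), -d[2]])).round(2).tolist()
E
python3 - <<'E'
from h import *
c,p=pos(); s=robot.sense(); print(c,s['force'],s['width'],s['tcp_rot'])
print(rings(p,[c[:2]],c[2]-.013,.031)); save(p,'w5')
print(goto(c,[.5467,-.0178,.14]))
E
```

```text
[ 0.45105036 -0.17951547  0.13895784] [-0.47998701  0.32592753 -0.46101074] 0.061081143096152556 [ 3.14089209e+00 -8.68895148e-04 -2.89449035e+00]
[([0.4308, -0.178], 0.0293)]
[-13.19, 13.38, -0.1]
```

View pics/w5.png

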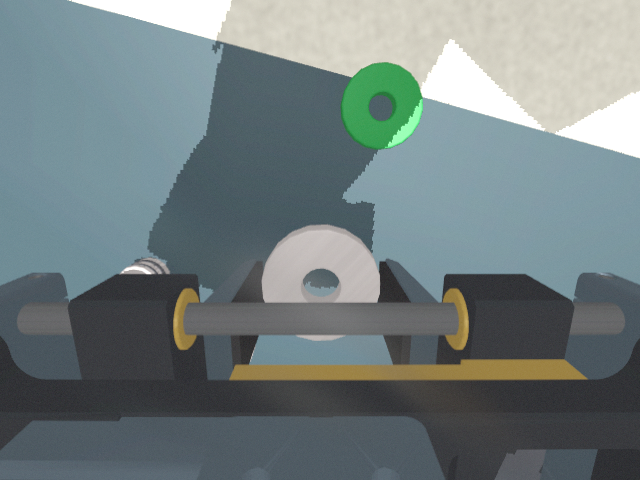

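```bash
cat >> h.py <<'E'
def fit(p,c,R,zt,x0=(0,0),bar=300):
    """held ring: fit outer circle radius R at height zt using bright-edge rows above the gripper bar"""
    from scipy.optimize import minimize
    g=cv2.GaussianBlur(p['frame'].astype(np.float32).min(2),(0,0),1); gx=cv2.Sobel(g,-1,1,0); gy=cv2.Sobel(g,-1,0,1)
    t=np.linspace(0,2*np.pi,720)
    def cost(d,full=False):
        C=np.array([c[0]+d[0],c[1]+d[1]]); uv=proj(p,np.c_[C[0]+R*np.cos(t),C[1]+R*np.sin(t),np.full(720,zt)]).astype(np.float32)
        k=uv[:,1]<bar; n=uv-uv.mean(0); n/=np.linalg.norm(n,axis=1)[:,None]
        s=lambda a: cv2.remap(a,uv[k,0].reshape(-1,1),uv[k,1].reshape(-1,1),cv2.INTER_LINEAR)[:,0]
        return float((np.clip(s(gx)*n[k,0]+s(gy)*n[k,1],-200,200)).mean())  # bright inside -> negative
    G=np.arange(-.008,.0081,.001)
    b=min(((cost((a+x0[0],e+x0[1])),a+x0[0],e+x0[1]) for a in G for e in G))
    r=minimize(cost,b[1:],method='Nelder-Mead',options=dict(initial_simplex=[[b[1],b[2]],[b[1]+.001,b[2]],[b[1],b[2]+.001]]))
    return (np.array(c[:2])+r.x).round(4), round(r.fun,1)
E
python3 - <<'E'
from h import *
c,p=pos(2); print(c)
print(ray(p,[[321.5,283],[322,225]],c[2]-.0145))
print(fit(p,c,.031,c[2]-.0145), fit(p,c,.031,c[2]-.0145,bar=270))
E
```

```text
[ 0.45011563 -0.17909217  0.13700219]
[[ 0.44324189 -0.18008961  0.12250219]
 [ 0.41399973 -0.18724514  0.12250219]]
(array([ 0.4442, -0.1802]), np.float64(-150.7)) (array([ 0.4441, -0.1802]), np.float64(-150.0))
```

>>> send_rows(
  slide=[
    [-3, 2.9, 0],
    [-6, 5.8, 0],
    [-9, 8.7, 0],
    [-11.5, 11.1, 0],
    [-13, 12.6, 0],
    [-13.7, 13.3, 0],
    [-13.7, 13.3, 0.5],
    [-13.7, 13.3, 1.2],
  ],
  yaw=[0, 0, 0, 0, 0, 0, 0, 0],
  grip=[255, 255, 255, 255, 255, 255, 255, 255],
)

```text
clock: 9.53
tool_pos: [0.5508, -0.0172, 0.1252]
tcp_rot: [3.142, -0.001, -2.894]
force: [0.7, 0.9, -0.9]
width: 0.0609
gripper_force: 15.0
```

Run:
```python
from h import *
c,p=pos(3); print(c); im=p['frame'].copy()
print(fit(p,c,.031,c[2]-.0145))
for X,col in [((.5467,-.0178),(255,0,0)),((.5455,-.018),(0,0,255))]:
    uv=proj(p,[*X,.08])[0]; print(uv)
cv2.imwrite('pics/w6.png',cv2.resize(im[200:350,240:400],None,fx=4,fy=4,interpolation=cv2.INTER_CUBIC)[:,:,::-1])
```

```text
[ 0.54968816 -0.01782713  0.12429729]
(array([ 0.5455, -0.0186]), np.float64(-127.3))
[321.3404312  271.96393315]
[321.50745266 270.0336544 ]
```

View pics/w6.png

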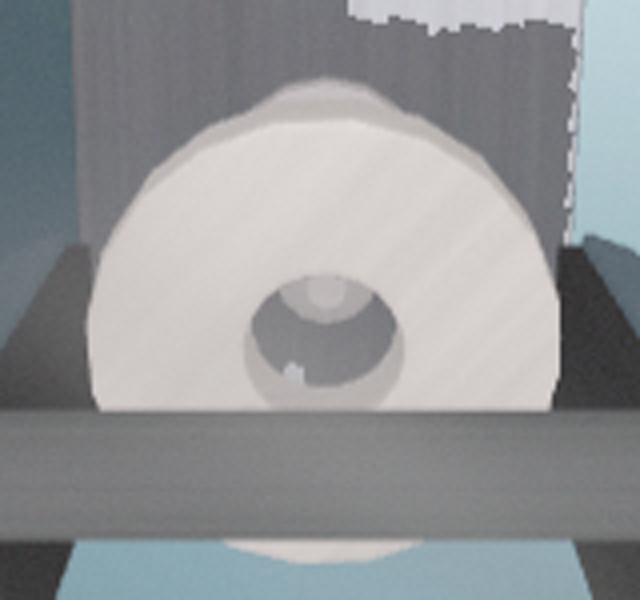

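The tip shows through the bore at full-frame (322,273), about 1.5 mm further along +x than the ring axis. I'll correct that and start threading.

>>> send_rows(
  slide=[
    [-0.14, 0.04, 0],
    [-0.14, 0.04, 0.5],
    [-0.14, 0.04, 1],
    [-0.14, 0.04, 1.5],
    [-0.14, 0.04, 1.9],
    [-0.14, 0.04, 2.3],
    [-0.14, 0.04, 2.7],
    [-0.14, 0.04, 2.7],
  ],
  yaw=[0, 0, 0, 0, 0, 0, 0, 0],
  grip=[255, 255, 255, 255, 255, 255, 255, 255],
)

```text
clock: 10.35
tool_pos: [0.552, -0.0162, 0.0982]
tcp_rot: [3.141, -0.001, -2.894]
force: [-0.2, 1.1, -0.5]
width: 0.0611
gripper_force: 15.0
```

Run:
```python
from h import *
c,p=pos(3); s=robot.sense(); print(c,s['force'],s['ft_torque']); print(fit(p,c,.031,c[2]-.0145))
print(proj(p,[.5470,-.0178,.08]))
```

```text
[ 0.55237618 -0.01620641  0.09885659] [ 0.44981748  0.01303982 -1.26087608] [ 0.04923868  0.05528406 -0.00294338]
(array([ 0.5484, -0.0169]), np.float64(-128.4))
[[319.68225943 282.3327495 ]]
```

>>> send_rows(
  slide=[
    [0, 0, 0.8],
    [0, 0, 1.6],
    [0, 0, 2.4],
    [0, 0, 3.2],
    [0, 0, 4],
    [0, 0, 4.5],
    [0, 0, 4.8],
    [0, 0, 5],
  ],
  yaw=[0, 0, 0, 0, 0, 0, 0, 0],
  grip=[255, 255, 255, 255, 255, 255, 255, 255],
)

```text
clock: 11.17
tool_pos: [0.5523, -0.0162, 0.0485]
tcp_rot: [3.141, -0.001, -2.894]
force: [0.1, -0.4, -0.5]
width: 0.0607
gripper_force: 15.0
```

Run:
```python
from h import *
c,p=pos(3); s=robot.sense(); print(c,s['force'],s['ft_torque'])
```

```text
[ 0.55241217 -0.01622717  0.04879082] [-0.85380737  0.31693804 -2.07811142] [-0.03805504  0.14251983 -0.03576371]
```

>>> send_rows(
  slide=[
    [0, 0, 0.1],
    [0, 0, 0.2],
    [0, 0, 0.25],
    [0, 0, 0.25],
  ],
  yaw=[0, 0, 0, 0],
  grip=[255, 255, 255, 255],
)

```text
clock: 11.65
tool_pos: [0.5526, -0.0163, 0.0472]
tcp_rot: [-3.142, 0.0, -2.894]
force: [-3.7, -1.2, 11.3]
width: 0.0609
gripper_force: 15.0
```

>>> send_rows(
  slide=[
    [0, 0, 0],
    [0, 0, 0],
    [0, 0, -0.2],
    [0, 0, -3],
    [0, 0, -6.5],
    [0, 0, -9.5],
    [0.7, -4, -9.5],
    [1.5, -8, -9.5],
  ],
  yaw=[0, 0, 0, 0, 0, 0, 0, 0],
  grip=[60, 0, 0, 0, 0, 0, 0, 0],
)

```text
clock: 12.32
tool_pos: [0.5589, -0.0975, 0.144]
tcp_rot: [-3.14, 0.004, -2.891]
force: [1.2, 0.0, 0.0]
width: 0.0911
gripper_force: 0.0
```

>>> send_rows(
  slide=[
    [0.7, -4, 0],
    [1.4, -8, 0],
    [2.1, -11.5, 0],
    [2.5, -13.4, 0],
    [2.5, -13.9, 0],
    [2.5, -13.9, 0],
  ],
  yaw=[0, 0, 0, 0, 0, 0],
  grip=[0, 0, 0, 0, 0, 0],
)

```text
clock: 12.82
tool_pos: [0.5673, -0.2394, 0.1416]
tcp_rot: [-3.141, 0.0, -2.896]
force: [-0.3, 0.8, 0.5]
width: 0.0915
gripper_force: 0.0
```

Run:
```python
from h import *
c,p=pos(6); print(c)
r=rings(p,[(.5665,-.2385)],.014,.026); print(r); print(fit(p,r[0][0],.026,.014))
print(goto(c,[*r[0][0],.0275]))
t=robot.snapshot('top'); print(rings(t,[(.5475,-.018)],.032,.031))
save(p,'w7')
```

```text
[ 0.56715616 -0.23735051  0.14148179]
[([0.5653, -0.2393], 0.026)]
(array([ 0.565 , -0.2393]), np.float64(-200.0))
[0.23, -0.14, 11.4]
[([0.5502, -0.0184], 0.0309)]
```

>>> send_rows(
  slide=[
    [0.2, -0.1, 4],
    [0.2, -0.1, 8],
    [0.2, -0.1, 10.5],
    [0.2, -0.1, 11.4],
    [0.2, -0.1, 11.4],
    [0.2, -0.1, 11.4],
    [0.2, -0.1, 11.4],
    [0.2, -0.1, 11.4],
  ],
  yaw=[0, 0, 0, 0, 0, 0, 0, 0],
  grip=[0, 0, 0, 80, 255, 255, 255, 255],
  newtons=15,
)

```text
clock: 13.83
tool_pos: [0.5667, -0.2403, 0.0294]
tcp_rot: [-3.14, 0.002, -2.894]
force: [-0.3, 0.3, 0.5]
width: 0.0604
gripper_force: 0.0
```

>>> send_rows(
  slide=[
    [0, 0, 0],
    [0, 0, 0],
    [0, 0, -1],
    [0, 0, -5],
    [0, 0, -9],
    [-0.7, 4, -11],
    [-1.4, 8, -11],
    [-2.1, 12, -11],
  ],
  yaw=[0, 0, 0, 0, 0, 0, 0, 0],
  grip=[255, 255, 255, 255, 255, 255, 255, 255],
)

```text
clock: 14.5
tool_pos: [0.5573, -0.1189, 0.1403]
tcp_rot: [-3.14, 0.003, -2.896]
force: [0.7, -0.0, -0.7]
width: 0.051
gripper_force: 15.0
```

Run:
```python
from h import *
c,p=pos(4); s=robot.sense(); print(c,s['width'],s['gripper_force'])
r,v=fit(p,c,.026,c[2]-.0145,x0=(-.004,-.001)); print(r,v)
print(goto(r.tolist()+[c[2]],[.548,-.0174,.125]))
```

```text
[ 0.55608967 -0.11605085  0.13867155] 0.0513849318230139 14.999927538447082
[ 0.5541 -0.1177] -161.0
[-1.83, 9.88, 1.37]
```

>>> send_rows(
  slide=[
    [-0.7, 4, 0],
    [-1.4, 8, 0],
    [-1.8, 9.5, 0.3],
    [-1.8, 9.9, 0.8],
    [-1.8, 9.9, 1.3],
    [-1.8, 9.9, 1.3],
  ],
  yaw=[0, 0, 0, 0, 0, 0],
  grip=[255, 255, 255, 255, 255, 255],
)

```text
clock: 15.2
tool_pos: [0.5496, -0.0202, 0.1236]
tcp_rot: [3.141, -0.001, -2.895]
force: [0.2, -0.6, -0.3]
width: 0.0512
gripper_force: 15.0
```

Run:
```python
from h import *
c,p=pos(5); print(c); im=p['frame'].copy()
print(fit(p,c,.026,c[2]-.0145,x0=(-.002,-.001)), proj(p,[.547,-.0178,.08]))
cv2.imwrite('pics/w8.png',cv2.resize(im[200:350,240:400],None,fx=4,fy=4,interpolation=cv2.INTER_CUBIC)[:,:,::-1])
```

```text
[ 0.54998232 -0.02026506  0.12442879]
(array([ 0.5506, -0.0198]), np.float64(-119.6)) [[325.25343358 272.05386402]]
```

View pics/w8.png

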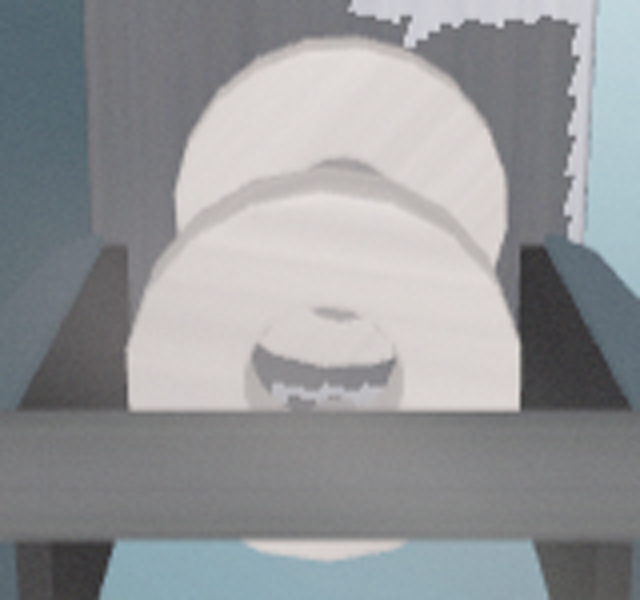

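The ring is about 3 mm too far in +x and 2 mm low in tool y: the bore centre is at crop (324,370), with the tip hidden at about (341,288). I'll correct that and thread gently.

>>> send_rows(
  slide=[
    [0.26, 0.2, 0],
    [0.26, 0.2, 0.5],
    [0.26, 0.2, 1],
    [0.26, 0.2, 1.4],
    [0.26, 0.2, 1.7],
    [0.26, 0.2, 2],
    [0.26, 0.2, 2.2],
    [0.26, 0.2, 2.2],
  ],
  yaw=[0, 0, 0, 0, 0, 0, 0, 0],
  grip=[255, 255, 255, 255, 255, 255, 255, 255],
)

```text
clock: 16.12
tool_pos: [0.5467, -0.0177, 0.1021]
tcp_rot: [3.141, -0.001, -2.894]
force: [-0.6, 0.6, -0.3]
width: 0.0509
gripper_force: 15.0
```

Run:
```python
from h import *
c,p=pos(4); s=robot.sense(); print(c,s['force'],s['ft_torque'],s['width'])
print(fit(p,c,.026,c[2]-.0145))
```

```text
[ 0.54691111 -0.01776095  0.10254526] [-0.49356593 -0.08184061 -1.78090136] [ 0.10233712  0.01263584 -0.01255108] 0.05115333533859512
(array([ 0.5475, -0.0173]), np.float64(-111.4))
```

>>> send_rows(
  slide=[
    [0, 0, 0.5],
    [0, 0, 1],
    [0, 0, 1.7],
    [0, 0, 2.4],
    [0, 0, 3.1],
    [0, 0, 3.6],
    [0, 0, 3.9],
    [0, 0, 3.9],
  ],
  yaw=[0, 0, 0, 0, 0, 0, 0, 0],
  grip=[255, 255, 255, 255, 255, 255, 255, 255],
)

```text
clock: 16.98
tool_pos: [0.5464, -0.0178, 0.0627]
tcp_rot: [3.141, -0.001, -2.894]
force: [-0.6, -0.3, -1.1]
width: 0.0511
gripper_force: 15.0
```

>>> send_rows(
  slide=[
    [0, 0, 0.15],
    [0, 0, 0.3],
    [0, 0, 0.3],
  ],
  yaw=[0, 0, 0],
  grip=[255, 255, 255],
)

```text
clock: 17.23
tool_pos: [0.5472, -0.0178, 0.0609]
tcp_rot: [-3.141, 0.0, -2.894]
force: [-0.7, -0.2, 4.3]
width: 0.0513
gripper_force: 15.0
```

>>> send_rows(
  slide=[
    [0, 0, 0],
    [0, 0, 0],
    [0, 0, -0.2],
    [0, 0, -2],
    [0, 0, -5],
    [0, 0, -8],
    [-2.5, 2, -8],
    [-5.5, 4.5, -8],
  ],
  yaw=[0, 0, 0, 0, 0, 0, 0, 0],
  grip=[80, 0, 0, 0, 0, 0, 0, 0],
)

```text
clock: 17.9
tool_pos: [0.5901, 0.0388, 0.143]
tcp_rot: [-3.141, 0.003, -2.897]
force: [0.2, -0.7, 0.6]
width: 0.091
gripper_force: 0.0
```

>>> send_rows(
  slide=[
    [-3, 2, 0],
    [-5, 3.3, 0],
    [-6, 3.8, 0],
    [-6, 3.8, 0],
  ],
  yaw=[0, 0, 0, 0],
  grip=[0, 0, 0, 0],
)

```text
clock: 18.23
tool_pos: [0.6393, 0.0921, 0.1406]
tcp_rot: [-3.142, 0.001, -2.893]
force: [-0.1, -0.4, 0.6]
width: 0.0912
gripper_force: 0.0
```

Run:
```python
from h import *
c,p=pos(6); print(c)
r=fit(p,[.638,.0905],.021,.014); print(r)
print(goto(c,[*r[0],.0275]))
t=robot.snapshot('top'); print(rings(t,[(.5475,-.018)],.032,.031)); print(fit(t,(.5475,-.018),.026,.046,bar=480),fit(t,(.5475,-.018),.031,.032,bar=480))
```

```text
[0.63735853 0.0901784  0.14035474]
(array([0.6366, 0.0902]), np.float64(-198.7))
[0.07, 0.02, 11.29]
[([0.55, -0.0187], 0.0311)]
(array([ 0.5536, -0.0194]), np.float64(-83.7)) (array([ 0.55  , -0.0188]), np.float64(-150.1))
```

>>> send_rows(
  slide=[
    [0, 0, 4],
    [0, 0, 8],
    [0, 0, 10.5],
    [0, 0, 11.3],
    [0, 0, 11.3],
    [0, 0, 11.3],
    [0, 0, 11.3],
    [0, 0, 11.3],
  ],
  yaw=[0, 0, 0, 0, 0, 0, 0, 0],
  grip=[0, 0, 60, 110, 255, 255, 255, 255],
  newtons=15,
)

```text
clock: 19.25
tool_pos: [0.6393, 0.0909, 0.0295]
tcp_rot: [-3.141, 0.003, -2.894]
force: [-0.2, 0.3, 0.3]
width: 0.0542
gripper_force: 0.0
```

>>> send_rows(
  slide=[
    [0, 0, 0],
    [0, 0, 0],
    [0, 0, -1],
    [0, 0, -5],
    [0, 0, -9],
    [2.5, -2, -10.5],
    [5, -4, -10.5],
    [8, -6, -10.5],
  ],
  yaw=[0, 0, 0, 0, 0, 0, 0, 0],
  grip=[255, 255, 255, 255, 255, 255, 255, 255],
)

```text
clock: 19.92
tool_pos: [0.5758, 0.0126, 0.135]
tcp_rot: [-3.141, 0.004, -2.893]
force: [0.8, -0.0, -1.0]
width: 0.0406
gripper_force: 15.0
```

>>> send_rows(
  slide=[
    [2, -1.5, 0],
    [3, -2.1, 0],
    [3.4, -2.3, 0.3],
    [3.4, -2.3, 0.6],
    [3.4, -2.3, 0.6],
    [3.4, -2.3, 0.6],
  ],
  yaw=[0, 0, 0, 0, 0, 0],
  grip=[255, 255, 255, 255, 255, 255],
)

```text
clock: 20.42
tool_pos: [0.5486, -0.0168, 0.1264]
tcp_rot: [3.142, 0.0, -2.894]
force: [0.0, -0.3, -0.2]
width: 0.0408
gripper_force: 15.0
```

Run:
```python
from h import *
c,p=pos(6); s=robot.sense(); print(c,s['width'],s['gripper_force'])
r,v=fit(p,c,.021,c[2]-.0135); print(r,v)
print(goto(r.tolist()+[c[2]],[.5477,-.0174,.124]))
for k in robot.place_of(p,'spindle_tip')[:1]: print(k)
save(p,'w9')
```

```text
[ 0.54830276 -0.01699362  0.12648689] 0.040788236215882775 14.999865260906518
[ 0.5478 -0.0169] -108.1
[0.02, -0.05, 0.25]
{'point': [0.5471, -0.0167, 0.0804], 'conf': 0.73}
```

>>> send_rows(
  slide=[
    [0.02, -0.04, 0.8],
    [0.02, -0.04, 1.4],
    [0.02, -0.04, 1.7],
    [0.02, -0.04, 2],
    [0.02, -0.04, 2.3],
    [0.02, -0.04, 2.5],
    [0.02, -0.04, 2.5],
  ],
  yaw=[0, 0, 0, 0, 0, 0, 0],
  grip=[255, 255, 255, 255, 255, 255, 255],
)

```text
clock: 21.35
tool_pos: [0.5475, -0.0179, 0.1011]
tcp_rot: [3.141, -0.001, -2.894]
force: [-0.1, 0.4, -0.4]
width: 0.0407
gripper_force: 15.0
```

Run:
```python
from h import *
c,p=pos(3); s=robot.sense(); print(c,s['force'],s['width'])
print(fit(p,c,.021,c[2]-.0135))
```

```text
[ 0.54775518 -0.01796218  0.10153923] [ 0.14394817 -0.02469974  0.10607333] 0.04094951833715675
(array([ 0.5475, -0.0177]), np.float64(-92.7))
```

>>> send_rows(
  slide=[
    [0, 0, 0.5],
    [0, 0, 1],
    [0, 0, 1.5],
    [0, 0, 2],
    [0, 0, 2.3],
    [0, 0, 2.4],
    [0, 0, 2.4],
  ],
  yaw=[0, 0, 0, 0, 0, 0, 0],
  grip=[255, 255, 255, 255, 255, 255, 255],
)

```text
clock: 22.08
tool_pos: [0.5476, -0.0179, 0.0771]
tcp_rot: [3.141, -0.001, -2.894]
force: [0.4, 0.5, -0.5]
width: 0.0403
gripper_force: 15.0
```

>>> send_rows(
  slide=[
    [0, 0, 0.15],
    [0, 0, 0.3],
    [0, 0, 0.3],
  ],
  yaw=[0, 0, 0],
  grip=[255, 255, 255],
)

```text
clock: 22.33
tool_pos: [0.5479, -0.018, 0.0747]
tcp_rot: [-3.141, 0.0, -2.894]
force: [-0.4, -0.3, -0.5]
width: 0.0412
gripper_force: 15.0
```

>>> send_rows(
  slide=[
    [0, 0, 0.05],
    [0, 0, 0.1],
    [0, 0, 0.15],
    [0, 0, 0.15],
  ],
  yaw=[0, 0, 0, 0],
  grip=[255, 255, 255, 255],
)

```text
clock: 22.67
tool_pos: [0.5482, -0.018, 0.074]
tcp_rot: [-3.141, 0.001, -2.895]
force: [-4.7, 0.8, 15.7]
width: 0.0408
gripper_force: 15.0
```

>>> send_rows(
  slide=[
    [0, 0, 0],
    [0, 0, 0],
    [0, 0, -0.2],
    [0, 0, -2],
    [0, 0, -5],
    [0, 0, -7],
    [0.8, 3.5, -7],
    [1.7, 7.5, -7],
  ],
  yaw=[0, 0, 0, 0, 0, 0, 0, 0],
  grip=[80, 0, 0, 0, 0, 0, 0, 0],
)

```text
clock: 23.33
tool_pos: [0.5142, 0.0502, 0.1446]
tcp_rot: [-3.141, 0.003, -2.897]
force: [0.1, 1.2, -1.5]
width: 0.0896
gripper_force: 0.0
```

>>> send_rows(
  slide=[
    [0.9, 4, 0],
    [1.8, 8, 0],
    [2.6, 11.7, 0],
    [3.2, 14, 0],
    [3.3, 14.5, 0],
    [3.3, 14.5, 0],
  ],
  yaw=[0, 0, 0, 0, 0, 0],
  grip=[0, 0, 0, 0, 0, 0],
)

```text
clock: 23.83
tool_pos: [0.4448, 0.1842, 0.1431]
tcp_rot: [-3.142, 0.0, -2.892]
force: [-0.9, -0.1, 0.5]
width: 0.0915
gripper_force: 0.0
```

Run:
```python
from h import *
c,p=pos(6); print(c)
r=fit(p,[.4465,.184],.016,.014); print(r)
print(goto(c,[*r[0],.0275]))
t=robot.snapshot('top'); print([fit(t,(.5485,-.018),R,z,bar=480) for R,z in ((.031,.032),(.026,.046),(.021,.06))])
```

```text
[0.44584674 0.18257718 0.14309012]
(array([0.4452, 0.1836]), np.float64(-173.9))
[0.04, 0.11, 11.56]
[(array([ 0.5494, -0.0167]), np.float64(-200.0)), (array([ 0.5449, -0.0131]), np.float64(-130.4)), (array([ 0.555 , -0.0197]), np.float64(-76.6))]
```

>>> send_rows(
  slide=[
    [0.05, 0.1, 4],
    [0.05, 0.1, 8],
    [0.05, 0.1, 10.5],
    [0.05, 0.1, 11.4],
    [0.05, 0.1, 11.4],
    [0.05, 0.1, 11.4],
    [0.05, 0.1, 11.4],
    [0.05, 0.1, 11.4],
  ],
  yaw=[0, 0, 0, 0, 0, 0, 0, 0],
  grip=[0, 60, 110, 140, 255, 255, 255, 255],
  newtons=12,
)

```text
clock: 24.85
tool_pos: [0.4458, 0.1843, 0.0306]
tcp_rot: [3.141, 0.003, -2.895]
force: [0.0, 0.3, -0.6]
width: 0.0475
gripper_force: 0.0
```

>>> send_rows(
  slide=[
    [0, 0, 0],
    [0, 0, 0],
    [0, 0, 0],
    [0, 0, -1],
    [0, 0, -5],
    [0, 0, -9],
    [-0.5, -2, -10.5],
    [-1.5, -6, -10.5],
  ],
  yaw=[0, 0, 0, 0, 0, 0, 0, 0],
  grip=[255, 255, 255, 255, 255, 255, 255, 255],
)

```text
clock: 25.52
tool_pos: [0.4752, 0.1312, 0.1386]
tcp_rot: [3.141, 0.006, -2.891]
force: [0.6, 0.5, 0.6]
width: 0.0311
gripper_force: 12.0
```

>>> send_rows(
  slide=[
    [-0.8, -4, 0],
    [-1.7, -8, 0],
    [-2.6, -12, 0],
    [-3.3, -15, 0],
    [-3.5, -16, 0.2],
    [-3.5, -16.1, 0.4],
    [-3.5, -16.1, 0.4],
  ],
  yaw=[0, 0, 0, 0, 0, 0, 0],
  grip=[255, 255, 255, 255, 255, 255, 255],
)

```text
clock: 26.1
tool_pos: [0.5467, -0.0181, 0.1299]
tcp_rot: [3.141, -0.001, -2.895]
force: [-0.6, 0.3, -0.2]
width: 0.0312
gripper_force: 12.0
```

Run:
```python
from h import *
c,p=pos(6); s=robot.sense(); print(c,s['width'],s['gripper_force'])
r,v=fit(p,c,.016,c[2]-.0145); print(r,v,fit(p,c,.016,c[2]-.0145,bar=285))
print(goto(r.tolist()+[c[2]],[.5476,-.0175,.124]))
im=p['frame']; cv2.imwrite('pics/w10.png',cv2.resize(im[200:350,240:400],None,fx=4,fy=4,interpolation=cv2.INTER_CUBIC)[:,:,::-1])
print(proj(p,[.5473,-.0176,.08]))
```

```text
[ 0.54664677 -0.01712766  0.13009441] 0.03134591028166004 11.999939060769975
[ 0.5479 -0.0164] -109.9 (array([ 0.5479, -0.0166]), np.float64(-73.8))
[0.06, -0.1, 0.61]
[[319.08216638 273.32144345]]
```

View pics/w10.png

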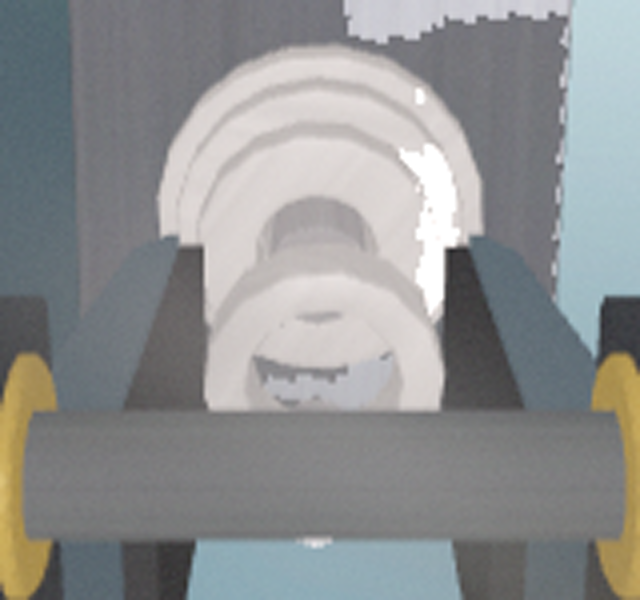

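The three rings lie nested and flat on the boss. The spindle column is at crop x=317 and the held ring's bore at x=323, so I shift about 1 mm and thread the last ring.

>>> send_rows(
  slide=[
    [0.05, -0.1, 0.8],
    [0.05, -0.1, 1.5],
    [0.05, -0.1, 1.9],
    [0.05, -0.1, 2.2],
    [0.05, -0.1, 2.5],
    [0.05, -0.1, 2.7],
    [0.05, -0.1, 2.7],
  ],
  yaw=[0, 0, 0, 0, 0, 0, 0],
  grip=[255, 255, 255, 255, 255, 255, 255],
)

```text
clock: 26.98
tool_pos: [0.5468, -0.0192, 0.1026]
tcp_rot: [3.141, -0.001, -2.895]
force: [0.5, 0.3, -0.7]
width: 0.0309
gripper_force: 12.0
```

Run:
```python
from h import *
c,p=pos(3); s=robot.sense(); print(c,s['force'],s['width'])
print(fit(p,c,.016,c[2]-.0155))
```

```text
[ 0.54705329 -0.01921227  0.10304632] [ 0.31142688  0.84199123 -0.67001987] 0.031023910819084153
(array([ 0.5484, -0.0186]), np.float64(-104.9))
```

>>> send_rows(
  slide=[
    [0.04, 0.07, 0.2],
    [0.04, 0.07, 0.5],
    [0.04, 0.07, 0.8],
    [0.04, 0.07, 1.1],
    [0.04, 0.07, 1.3],
    [0.04, 0.07, 1.4],
    [0.04, 0.07, 1.4],
  ],
  yaw=[0, 0, 0, 0, 0, 0, 0],
  grip=[255, 255, 255, 255, 255, 255, 255],
)

```text
clock: 27.72
tool_pos: [0.5466, -0.0186, 0.0893]
tcp_rot: [3.142, -0.0, -2.894]
force: [-2.9, 0.8, 9.2]
width: 0.0314
gripper_force: 12.0
```

>>> send_rows(
  slide=[
    [0, 0, 0],
    [0, 0, 0],
    [0, 0, 0],
    [0, 0, -0.3],
    [0, 0, -2],
    [0, 0, -5],
    [0, 0, -8],
    [4, 0, -10],
  ],
  yaw=[0, 0, 0, 0, 0, 0, 0, 0],
  grip=[120, 60, 0, 0, 0, 0, 0, 0],
)

```text
clock: 28.38
tool_pos: [0.5153, -0.0275, 0.1914]
tcp_rot: [-3.14, 0.006, -2.894]
force: [-0.2, -1.3, 1.9]
width: 0.0821
gripper_force: 0.0
```

>>> send_rows(
  slide=[
    [0, 4, -2],
    [0, 8, -4],
    [0, 12, -5],
    [0, 15, -5],
    [0, 15, -5],
  ],
  yaw=[0, 0, 0, 0, 0],
  grip=[0, 0, 0, 0, 0],
)

```text
clock: 28.8
tool_pos: [0.4727, 0.1218, 0.239]
tcp_rot: [3.141, 0.002, -2.891]
force: [-0.3, 0.2, 0.1]
width: 0.0911
gripper_force: 0.0
```

Run:
```python
from h import *
p=robot.snapshot('side'); t=robot.snapshot('top'); w=robot.snapshot('wrist')
for R,z in ((.031,.032),(.026,.046),(.021,.06),(.016,.074)):
    print(R,[fit(q,(.5475,-.0175),R,z,bar=480) for q in (p,t,w)])
for q in ['spacer_widest','spacer_second','spacer_third','spacer_narrowest','objective_long','objective_short','oil_bottle','petri_dish']:
    print(q,[(round(d['conf'],2),np.round(d['point'],3).tolist()) for d in robot.place_of(p,q)[:3]])
a=p['frame'][170:300,260:420]; save(p,'s11')
np.save('a.npy',a); cv2.imwrite('pics/s12.png',cv2.resize(a,(640,520),interpolation=cv2.INTER_CUBIC)[:,:,::-1])
```

```text
0.031 [(array([ 0.5503, -0.0186]), np.float64(-89.6)), (array([ 0.5506, -0.0186]), np.float64(-181.3)), (array([ 0.5488, -0.017 ]), np.float64(-63.6))]
0.026 [(array([ 0.5504, -0.0206]), np.float64(-58.3)), (array([ 0.5537, -0.0233]), np.float64(-105.1)), (array([ 0.5503, -0.0218]), np.float64(-78.6))]
0.021 [(array([ 0.5496, -0.0209]), np.float64(-59.2)), (array([ 0.5514, -0.029 ]), np.float64(-93.1)), (array([ 0.549 , -0.0182]), np.float64(-100.5))]
0.016 [(array([ 0.5389, -0.0168]), np.float64(-47.9)), (array([ 0.557 , -0.0062]), np.float64(-84.9)), (array([ 0.5472, -0.0181]), np.float64(-105.2))]
spacer_widest [(0.85, [0.549, -0.019, 0.027]), (0.84, [0.34, -0.16, 0.004]), (0.38, [0.544, -0.019, 0.0])]
spacer_second [(0.77, [0.551, -0.019, 0.037])]
spacer_third [(0.36, [0.542, -0.017, 0.067])]
spacer_narrowest [(0.83, [0.38, 0.194, 0.004]), (0.46, [0.546, -0.019, 0.065])]
objective_long [(0.82, [0.515, -0.316, 0.0])]
objective_short [(0.73, [0.512, 0.31, -0.0]), (0.31, [0.551, -0.021, 0.039])]
oil_bottle [(0.81, [0.579, 0.232, 0.002])]
petri_dish []
```

```bash
python3 -c "
from cell import robot
print(robot.finish_job())"
```

```text
the job is handed in; nothing more can be done
None
```

I took the out-of-order ring off to the bench first, then threaded all four rings onto the spindle from widest to narrowest, each lowered until the force reading and height showed contact, and handed the job in at about 29 s. The final camera check put the objectives and the oil bottle within about 5 mm of their first readings; the petri dish was not detected in that check, but the arm never went near it.

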